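Hook the purple tube rack out from under the shelf

ROBOT

A 6-joint arm with a two-finger parallel gripper is mounted at the origin on the work surface. World frame = base frame: x ahead of the robot, y to its left, z up, the work surface at z = 0. Lengths are in mm, angles in rad, forces in N, time in s.
With the tool pointing down it reaches from about 300 to 775 mm from the base axis. Payload 14.6 kg.
Tool frame: the origin (TCP) lies on the centre line of the jaws, within the pads' length; the fingertips stand 8 mm ahead of it and the grasp point (between the pads) lies 11 mm behind it; z points along the fingers, y is the direction in which the jaws open and shut (so a half turn about z gives the same grasp; the last joint's range is limited). The gripper opens to 94 mm and grips with 3 to 60 N. Pads are 16 mm wide; open, the fingers measure 119 mm over their backs; the gripper's body (75 mm by 177 mm) begins 78 mm behind the grasp point.
Start: joints at [1.034, 0.3, 1.521, -0, 1.321, -0.067], TCP at [248.985, 490.404, 213.446] pointing down, gripper open.
Joint ranges: [-3.03, 3.03], [-0.79, 2.21], [0.23, 2.52], [-1.04, 4.18], [0, 3.07], [-2.55, 2.55]. Speed limits (rad/s): [2.22, 2.22, 2.57, 3.14, 3.14, 3.14].

INTERFACE

Orientations are given as [roll, pitch, yaw] about the fixed x, y, z axes, in that order (R = Rz(yaw) Ry(pitch) Rx(roll)).
In Python, from cell import read_state, cams, manip gives the robot as it stands.
- The arm moves only by the shell command python3 -m handwheel 'ROWS' [OPENING] [FORCE]. ROWS is JSON, a list of rows, each a list of 4 numbers: the shift along the tool's x, y, z in m, then the turn about the tool's z in degrees. In form: [[dx, dy, dz, turn], ...]. A call has 1 to 5 rows; each row is the pose to reach, as a shift and turn from the pose measured when the call began, along the tool's axes at that moment; what a row does not reach only later rows make up. A row lasts 1/8 s, in which the tool goes at most 62.5 mm and 10.7 degrees, less where a joint would pass 70% of its speed; a pose out of reach is approached as far as the arm can. A call with a gripper value outside its range is refused whole. OPENING is the closure, from 0 (fully open) to 1 (shut), set as the call begins (- or left out, the last holds). The fingers move at their own pace and stop on an object; FORCE is the grip in N (left out, the last holds). Time passes only in rows, so rows that repeat a pose let the fingers close. It gives the time, the measured TCP pose, the force and the opening at its end, in the units of the state.
- read_state(): the state, without advancing time (a new reading comes with each control period).
- cams.camera(name): name is "scene" or "side" or "wrist"; returns the picture (420x560x3 uint8, red, green, blue); there is no depth.
- cams.get_calibration(name): a dict with "vertical_fov" (degrees; the focal length in pixels is half the picture's height over the tangent of half this angle, whatever the lens; pixels are square), "cx", "cy" (the principal point, pixels), "R" (3x3) and "t" (3): a world point X has camera coordinates R X + t. Camera axes: x right, y down, z forward; pixel columns grow to the right and rows downward; lengths in mm; the calibration is good to about 2 mm. The wrist camera is an equidistant fisheye: a pixel r from the principal point sees the ray r / f radians off the axis. A picture is of the moment at which its call begins: read the wrist's pose just before it. get_calibration takes no time and is no camera call; for the wrist camera it gives the pose at the moment of the call.
- manip.sign_off(): hands the job in, once; it reports no verdict.
The state is a dict: "clock": time; "joints": joint angles; "qd": joint speeds; "effort": joint torques, N m; "eef_pos": TCP position; "eef_rot": TCP orientation; "wrist_force": force on the tool from outside, world axes, zero at the start; "moment": the same for the moment, N m; "finger_gap": finger opening in mm.
Only numpy, scipy, OpenCV 4.12 (cv2) and the standard library are available. Lean on these libraries where they do the work, as an engineer would, in place of code of your own. Each camera call takes 0.05 s, during which the arm holds its last target. There are 200 camera calls.

TASK

Take the orange-handled hook from its grey rest, catch the pull loop of the purple-capped tube rack with it, and drag that rack along the bench out from under the wire shelf until its whole base stands inside the blue-edged zone. The blood racks may be contaminated, so never touch either one with the gripper; keep the rack standing on the bench, and leave the green-capped rack and the other things where they are. Then lay the hook back in the two forks of its rest, lying as it was at the start, and let go.

Things in the scene. Friction and masses are not known exactly. Their poses are not given: they have to be found in the camera images.
- hook: Hook tool, 0.12 kg. Orange box handle 94 (x) x 22 (y) x 26 mm (z), origin at its centre. From the +x end an 8 mm steel rod runs on along the handle's axis to x = +150 mm, then bends square down (-z): the down leg ends 50 mm below the handle's axis. At the start it lies level in the rest, leg down.
- hook_tip (a point): Lower end of the hook's down leg: at (150, 0, -50) mm in the hook's frame.
- rest: Fixed grey rest, foot 100 x 70 mm, origin on the bench under its middle. Two V-mouthed forks, 10 mm thick, at x = -37 and +37 mm, free space between them for fingers. Fork floors 60 mm above the bench, mouth 25 mm wide there and 46 mm at the top, 86 mm up. The hook lies in it with its origin at (0, 0, 73) mm, its +x along the rest's +x.
- purple_rack: White rack with ten fixed purple-capped tubes, 0.3 to 0.6 kg, free on the bench. Base 124 (x) x 64 mm (y), 93 mm high; origin at the centre of its underside. A level pull loop of 8 mm steel wire, 30 mm above the bench, sticks out of its -x end: a V, 50 mm wide at the rack, apex at x = -102 mm (wire centre). The loop points roughly to world -y at the start.
- purple_rack_loop (a point): Middle of the opening of the purple rack's pull loop, at (-80, 0, 30) mm in the rack's frame; the clear opening is about 34 mm along x and 28 mm wide here. A down leg lowered here catches the apex when pulled along the rack's -x; the rack then trails behind the leg like a trailer, turning about a point some 20 mm behind its centre (+x).
- green_rack: The same kind of rack with green caps, beside the purple one; which of the two is nearer the robot changes. It must stay in place.
- bridge: Fixed low see-through shelf of steel wires on four thin posts over both racks: 340 x 180 mm (x, y), underside 156 mm and top 168 mm above the bench, posts 12 mm thick at x = +-160, y = +-80 mm; origin on the bench under its middle. The racks come out on its -y side.
- zone: Loading zone printed flat on the bench, pale blue with a blue edge: 220 mm along its x, 170 mm along its y; origin at its centre. Its -x axis points roughly to -y of the world.
- reagent_bottle: Amber bottle, 60 mm across, 130 mm high; bystander, origin under its centre.
- stain_jar: Jar with blue lid, 64 mm across, 80 mm high; bystander, origin under its centre.
- beaker: Clear beaker, 72 mm across, 90 mm high; bystander, origin under its centre.
- slide_box: Flat blue slide box, 70 x 130 x 32 mm; bystander, origin under its centre.
- tip_box: Yellow box, 85 x 120 x 55 mm; bystander, origin under its centre.
- wash_bottle: White bottle with red cap, 66 mm across, 150 mm high; bystander, origin under its centre.
- rack_corner0 (a point): Corner of the purple rack's base, at (-62, -32, 0) mm in the rack's frame.
- rack_corner1 (a point): Corner of the purple rack's base, at (-62, 32, 0) mm in the rack's frame.
- rack_corner2 (a point): Corner of the purple rack's base, at (62, 32, 0) mm in the rack's frame.
- rack_corner3 (a point): Corner of the purple rack's base, at (62, -32, 0) mm in the rack's frame.
Things that resemble listed ones, but are neither listed nor needed, are in the scene too. Leave any pink look-alike of the rest alone.

How it is judged (in metres and radians):
On the way, in this order (a step that is already met when the one before it is completed fails the run):
1. the hook is lifted off its rest (z of hook in the frame of rest above 0.095 m and contact force between the fingers and hook above 1 N), for 0.2 s.
2. the held hook is pulling the purple rack, which has slid at least 60 mm (contact force between hook and purple_rack above 0.2 N and contact force between the fingers and hook above 1 N and distance of purple_rack from where it was at the start of the episode above 0.06 m), for 0.1 s.
3. the purple rack's whole base is inside the zone (x of rack_corner0 in the frame of zone between -0.11 and 0.11 m and y of rack_corner0 in the frame of zone between -0.085 and 0.085 m and x of rack_corner1 in the frame of zone between -0.11 and 0.11 m and y of rack_corner1 in the frame of zone between -0.085 and 0.085 m and x of rack_corner2 in the frame of zone between -0.11 and 0.11 m and y of rack_corner2 in the frame of zone between -0.085 and 0.085 m and x of rack_corner3 in the frame of zone between -0.11 and 0.11 m and y of rack_corner3 in the frame of zone between -0.085 and 0.085 m), for 0.2 s.
At the end, for the whole second after the job is handed in: The purple rack stands upright and still on the bench with all four corners of its base inside the 220 x 170 mm zone (the pull loop may overhang). The hook lies still and level in both forks of its rest, within 25 mm along and 10 mm across, with the down leg at the rest's +x side pointing down (all of step 3 and angle between purple_rack's own z axis and vertical below 0.05 rad and linear speed of each of purple_rack, hook below 0.01 m/s and height (world z) of purple_rack below 0.005 m and x of hook in the frame of rest between -0.025 and 0.025 m and y of hook in the frame of rest between -0.01 and 0.01 m and z of hook in the frame of rest between 0.067 and 0.079 m and x of hook_tip in the frame of rest above 0.1 m and z of hook_tip in the frame of rest below 0.04 m and angle between the x axis of hook and the x axis of rest, either way round below 0.2 rad); the robot touches nothing.
It fails at once if the robot touches a tube rack (contact force between any of the fingers, the arm and purple_rack above 0.3 N or contact force between any of the fingers, the arm and green_rack above 0.3 N).
It fails at once if the purple rack tips (more than 0.25 rad) or is lifted off the bench (20 mm) (angle between purple_rack's own z axis and vertical above 0.25 rad or height (world z) of purple_rack above 0.02 m).
It fails at once if the green rack is moved by more than 20 mm (distance of green_rack from where it was at the start of the episode above 0.02 m).
It fails at once if a bystander is moved by more than 30 mm (distance of any of reagent_bottle, stain_jar, beaker, slide_box, tip_box, wash_bottle from where it was at the start of the episode above 0.03 m).
It also fails if it takes over 54 s, if anything falls off the work surface, if the arm or the gripper's body presses on something with over 40 N, if the wrist force passes 120 N, or if a joint passes its speed limit or range.

## Working session

There is one attempt and no reset: what is moved stays moved. The work goes in short steps, Python scripts to look and compute and a shell command to move; the robot and the scene stay as the last step left them, time stands still between calls to the robot, and variables do not carry over. Pictures are saved under pics/ and viewed, about 8 in all and at most 12, crops included, and the job is handed in when it is done.

```bash
mkdir -p pics; ls; cat > h.py <<'E'
import numpy as np, cv2
from cell import read_state, cams, manip
def snap(n,f): 
    c=cams.get_calibration(n); im=cams.camera(n); cv2.imwrite('pics/'+f,im[:,:,::-1]); return c,im
def foc(c): return 210/np.tan(np.radians(c['vertical_fov'])/2)
def ray(c,u,v,n):
    f=foc(c); d=np.array([(u-c['cx'])/f,(v-c['cy'])/f,1.])
    if n=='wrist':
        r=np.hypot(d[0],d[1]); d=np.array([d[0]/r*np.sin(r),d[1]/r*np.sin(r),np.cos(r)]) if r>1e-9 else d
    R=np.array(c['R']);t=np.array(c['t']); return -R.T@t, R.T@d
def at(c,u,v,z,n='scene'):
    o,d=ray(c,u,v,n); return (o+d*(z-o[2])/d[2]).round(1)
def px(c,X,n='scene'):
    p=np.array(c['R'])@np.array(X,float)+np.array(c['t']); f=foc(c)
    if n=='wrist':
        r=np.hypot(p[0],p[1]);k=np.arctan2(r,p[2])/max(r,1e-9); return np.array([c['cx']+f*k*p[0],c['cy']+f*k*p[1]]).round(1)
    return np.array([c['cx']+f*p[0]/p[2],c['cy']+f*p[1]/p[2]]).round(1)
E
python3 - <<'E'
from h import *
import pickle
C={}
ims=[]
for n in ['scene','side','wrist']:
    c,im=snap(n,n+'0.png'); C[n]=c; ims.append(im); print(n,c)
pickle.dump(C,open('c0.pkl','wb'))
s=read_state(); print(s)
E
```

```text
pics
scene {'vertical_fov': 47.98919412762637, 'cx': 280.31777602681325, 'cy': 212.9627739722664, 'R': array([[ 0.62139435,  0.78345894,  0.00781923],
       [ 0.58590974, -0.4580377 , -0.66851421],
       [-0.52017193,  0.41999232, -0.74365827]]), 't': array([-340.23580583, -270.11803141, 1591.54940083])}
side {'vertical_fov': 53.64295277383832, 'cx': 278.95730362394966, 'cy': 216.15661659962194, 'R': array([[ 0.8883542 , -0.45880308,  0.01807054],
       [-0.25505046, -0.5258004 , -0.81146978],
       [ 0.38180633,  0.71626369, -0.58411494]]), 't': array([-467.4424425 ,  195.56575311,  938.21175214])}
wrist {'vertical_fov': 65.70646984690485, 'cx': 281.4312602377536, 'cy': 211.90795456673197, 'R': array([[ 0.45310339,  0.89145585, -0.00194635],
       [ 0.86601661, -0.43965332,  0.23816002],
       [ 0.21145342, -0.10959669, -0.97122398]]), 't': array([-548.81503311,  -24.70788373,  390.1448218 ])}
{'clock': 0.15, 'joints': array([ 1.03442232e+00,  3.00313005e-01,  1.52144311e+00, -9.25782971e-06,
        1.32069843e+00, -6.66130167e-02]), 'qd': array([ 0.0002374 , -0.00121029, -0.00222819,  0.00055108,  0.00145225,
        0.00128662]), 'effort': array([-3.06032480e-04, -5.31957364e+01, -3.52821636e+01,  7.07686809e-02,
        2.35844962e-02, -9.84205690e-05]), 'eef_pos': array([248.88125501, 490.24806788, 213.03141454]), 'eef_rot': array([-3.14073208e+00, -4.84229108e-05,  2.67183393e+00]), 'wrist_force': array([-0.44855536, -0.12205201, -1.1085627 ]), 'moment': array([ 0.00332707,  0.01103518, -0.03206427]), 'finger_gap': 94.21590336179764}
```

View pics/scene0.png

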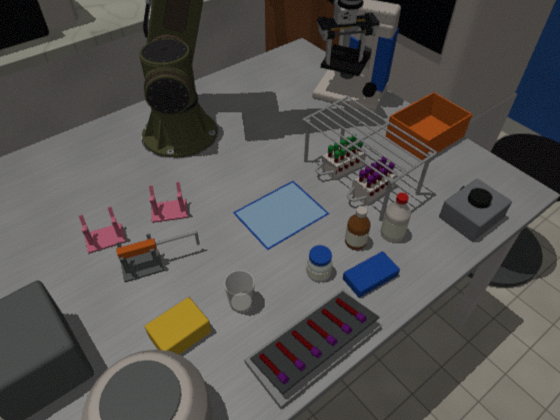

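View pics/side0.png

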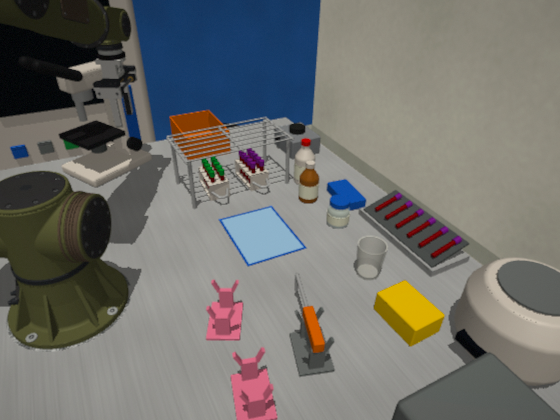

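Scene view: the hook is at (137,248) in the grey rest, and the pink look-alikes are at (103,238) and (168,208). The purple rack is at (375,182), the green rack at (343,157), and the zone is centred near (281,213). In the side view the hook is at (313,328) and the purple rack at (252,170). Candidates for the rest are the one grey rest and two pink ones, so I choose the grey rest holding the orange hook. Next I'll take close crops.

```bash
python3 - <<'E'
from h import *
a=cv2.imread('pics/scene0.png');b=cv2.imread('pics/side0.png')
def cr(im,x,y,w,h): return cv2.resize(im[y:y+h,x:x+w],(400,300),interpolation=cv2.INTER_CUBIC)
m=np.vstack([np.hstack([cr(a,110,215,100,75),cr(b,265,270,144,108)]),np.hstack([cr(a,316,125,100,75),cr(b,185,140,100,75)])])
cv2.imwrite('pics/m1.png',m)
E
```

```text
(no output)
```

View pics/m1.png

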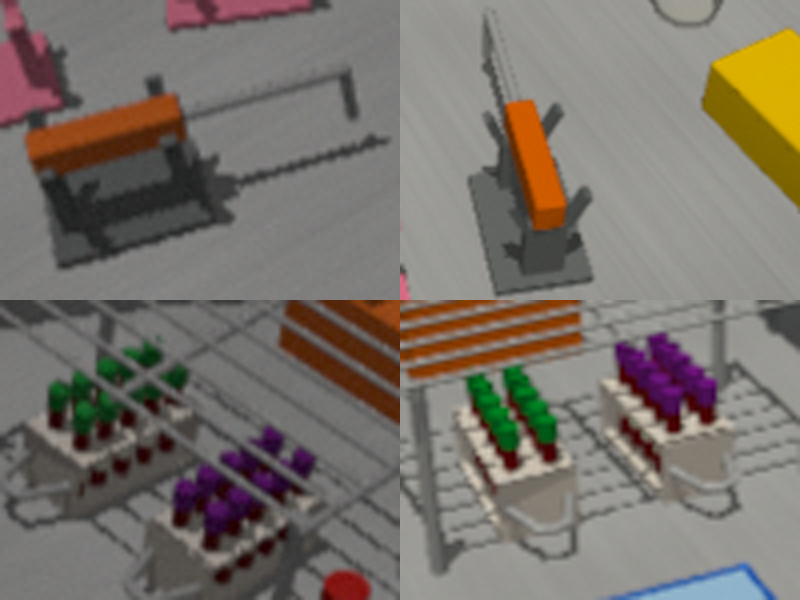

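```bash
python3 - <<'E'
from h import *
import pickle
C=pickle.load(open('c0.pkl','rb')); I={n:cv2.imread(f'pics/{n}0.png') for n in C}
def S(n,q,z): print(n,z,[at(C[n],u,v,z,n)[:2].tolist() for u,v in q])
o=lambda x,y,s,ox,oy:(x/s+ox,y/s+oy)
sc=[o(x,y,4,110,215) for x,y in [(27,133),(177,96),(185,116),(35,153)]]
S('scene',sc,86); S('scene',[o(348,70,4,110,215)],73); S('scene',[o(352,116,4,110,215)],23)
k=400/144
S('side',[o(x,y,k,265,270) for x,y in [(135,211),(107,103),(132,100),(165,207)]],86)
S('side',[o(88,12,k,265,270)],73); S('side',[o(90,55,k,265,270)],23)
print('loop apex'); S('scene',[o(128,280,4,316,125)],30); S('side',[o(320,189,4,185,140)],30)
def tri(a,b):
    o1,d1=ray(C['scene'],*a,'scene');o2,d2=ray(C['side'],*b,'side')
    A=np.c_[d1,-d2];x=np.linalg.lstsq(A,o2-o1,rcond=None)[0];p=o1+d1*x[0];q=o2+d2*x[1];return ((p+q)/2).round(1),np.linalg.norm(p-q).round(1)
print('tri apex',tri(o(128,280,4,316,125),o(320,189,4,185,140)))
for name,f in [('purple',lambda r,g,b:(b>g*1.7)&(r>g*1.4)&(b>r)&(b>45)),('green',lambda r,g,b:(g>r*1.8)&(g>b*1.5)&(g>40))]:
    for n in ['scene','side']:
        im=I[n].astype(float);m=f(im[...,2],im[...,1],im[...,0])
        w=(slice(125,205),slice(316,405)) if n=='scene' else (slice(140,200),slice(190,280))
        M=np.zeros(m.shape,bool);M[w]=m[w];y,x=np.nonzero(M)
        P=np.array([at(C[n],u,v,86,n)[:2] for u,v in zip(x,y)])
        r=cv2.minAreaRect(P.astype(np.float32)); print(name,n,len(x),P.mean(0).round(1),(x.mean().round(1),y.mean().round(1)),r)
        if n=='scene': a=(x.mean(),y.mean())
        else: print(tri(a,(x.mean(),y.mean())))
for n in ['scene','side']:
    im=I[n].astype(float);m=(im[...,0]>im[...,2]*1.35)&(im[...,0]>90)
    w=(slice(180,247),slice(232,330)) if n=='scene' else (slice(200,270),slice(215,308))
    M=np.zeros(m.shape,np.uint8);M[w]=m[w]
    _,L,st,_=cv2.connectedComponentsWithStats(M);M=L==1+st[1:,4].argmax()
    y,x=np.nonzero(M);P=np.array([at(C[n],u,v,0,n)[:2] for u,v in zip(x,y)],np.float32)
    print('zone',n,len(x),cv2.minAreaRect(P),P.mean(0))
E
```

```text
scene 86 [[398.7, -393.8], [429.2, -307.8], [446.4, -311.5], [415.8, -396.7]]
scene 73 [[466.6, -208.6]]
scene 23 [[462.7, -210.3]]
side 86 [[390.0, -397.2], [420.0, -308.9], [437.5, -314.4], [409.2, -403.3]]
side 73 [[460.7, -209.6]]
side 23 [[464.8, -210.0]]
loop apex
scene 30 [[580.8, 222.5]]
side 30 [[586.4, 212.9]]
tri apex (array([585.4, 215.9,  32.4]), np.float64(8.0))
purple scene 219 [590.5 310.8] (np.float64(374.8), np.float64(169.7)) ((589.8218383789062, 314.9996643066406), (113.22856903076172, 51.986785888671875), 89.87769317626953)
purple side 212 [586.3 313.7] (np.float64(251.4), np.float64(157.6)) ((586.2542724609375, 315.2630920410156), (124.48538208007812, 53.783016204833984), 89.74541473388672)
(array([587.7, 314.5,  83.6]), np.float64(3.0))
green scene 190 [459.1 307.2] (np.float64(342.3), np.float64(146.7)) ((459.720703125, 313.3241271972656), (108.99032592773438, 52.74273681640625), 87.26985168457031)
green side 217 [454.7 311.1] (np.float64(212.8), np.float64(166.5)) ((454.88702392578125, 313.0379333496094), (126.25375366210938, 48.60588073730469), 86.4399185180664)
(array([455.7, 311.2,  83.7]), np.float64(3.5))
zone scene 3388 ((493.639892578125, 44.282020568847656), (220.47315979003906, 170.8258056640625), 88.7093276977539) [496.07434  40.95497]
zone side 3063 ((491.66802978515625, 45.65675354003906), (222.45773315429688, 171.55252075195312), 88.76472473144531) [489.19806   37.992016]
```

```bash
cat >> h.py <<'E'
def go(p,yawdeg=None):
    """tool-frame shift (m) and turn (deg) to reach world p (mm) and tool yaw"""
    from scipy.spatial.transform import Rotation as Ro
    s=read_state(); R=Ro.from_euler('xyz',s['eef_rot']).as_matrix()
    d=R.T@(np.array(p,float)-s['eef_pos'])/1000
    y=np.degrees(s['eef_rot'][2]); t=0 if yawdeg is None else -((yawdeg-y+180)%360-180)
    print('at',s['eef_pos'].round(1),'yaw',round(y,1),'rot',s['eef_rot'].round(3),'gap',round(s['finger_gap'],1),'t',s['clock'],'-> row',d.round(4),round(t,1))
E
python3 - <<'E'
from h import *
import pickle
C=pickle.load(open('c0.pkl','rb'))
for n,q,z in [('reagent top',(361,212),130),('reag base',(357,243),0),('wash top',(402,199),150),('jar top',(320,255),80),('beaker top',(240,283),90),('slide',(371,270),32),('tip',(178,325),55)]:
    print(n,at(C['scene'],*q,z))
for q in [(308,121),(365,103),(432,150),(383,170)]: print('bridge top',at(C['scene'],*q,168))
for q in [(192,157),(290,140)]: print('bridge side',at(C['side'],*q,168,'side'))
go((480,100,260),110); go((418,-354,260),72)
E
```

```text
reagent top [707.  130.2 130. ]
reag base [708.3 138.3   0. ]
wash top [750.4 227.8 150. ]
jar top [718.1 -12.3  80. ]
beaker top [ 669.7 -216.2   90. ]
slide [807.3  83.9  32. ]
tip [ 655.2 -377.    55. ]
bridge top [380.4 233.3 168. ]
bridge top [418.8 427.7 168. ]
bridge top [685.4 416.2 168. ]
bridge top [658.5 252.  168. ]
bridge side [375.8 244.2 168. ]
bridge side [675.9 223.6 168. ]
at [248.9 490.2 213. ] yaw 153.1 rot [-3.141 -0.     2.672] gap 94.2 t 0.15 -> row [-0.3827 -0.2434 -0.0468] 43.1
at [248.9 490.2 213. ] yaw 153.1 rot [-3.141 -0.     2.672] gap 94.2 t 0.15 -> row [-0.533  -0.6763 -0.0464] 81.1
```

```bash
python3 -m handwheel '[[-0.1,-0.06,-0.04,10],[-0.2,-0.12,-0.05,20],[-0.29,-0.18,-0.05,30],[-0.38,-0.24,-0.05,40],[-0.38,-0.24,-0.05,43]]' 0 20
python3 -m handwheel '[[-0.383,-0.243,-0.05,43],[-0.383,-0.243,-0.05,43]]' | tail -1
python3 -c "
from h import *
go((440,-200,250),72);go((418,-354,180),72)"
```

```text
clock: 0.78
eef_pos: [408.4, 224.8, 256.0]
eef_rot: [-3.141, 0.0, 1.918]
wrist_force: [1.4, 0.7, -0.5]
finger_gap: 94.0
finger_gap: 94.2
at [380.6 103.5 269.5] yaw 88.2 rot [-3.141e+00  1.000e-03  1.540e+00] gap 94.2 t 1.025 -> row [-0.3015  0.0687  0.0197] 16.2
at [380.6 103.5 269.5] yaw 88.2 rot [-3.141e+00  1.000e-03  1.540e+00] gap 94.2 t 1.025 -> row [-0.4561  0.0515  0.0899] 16.2
```

```bash
python3 -m handwheel '[[-0.3,0.07,0.02,10],[-0.3,0.07,0.02,16],[-0.3,0.07,0.02,16],[-0.3,0.07,0.02,16],[-0.3,0.07,0.02,16]]' | head -1
python3 -c "
from h import *
go((418,-354,180),72)"
```

```text
clock: 1.65
at [ 441.2 -200.7  249.5] yaw 72.2 rot [-3.141e+00  1.000e-03  1.260e+00] gap 94.3 t 1.65 -> row [-0.1529  0.0247  0.0697] 0.2
```

```bash
python3 -m handwheel '[[-0.06,0.01,0.02,0],[-0.12,0.02,0.05,0],[-0.153,0.025,0.07,0],[-0.153,0.025,0.07,0],[-0.153,0.025,0.07,0]]' | head -1
python3 - <<'E'
from h import *
import pickle
c,im=snap('wrist','w1.png'); pickle.dump(c,open('cw1.pkl','wb'))
go((418,-354,100),72)
for X in [(418.4,-354.2,86),(463,-209,73),(463,-209,23)]: print(px(c,X,'wrist'))
E
```

```text
clock: 2.28
at [ 418.7 -353.5  180.4] yaw 72.3 rot [3.141e+00 1.000e-03 1.261e+00] gap 93.8 t 2.325 -> row [-0.0006 -0.0005  0.0804] 0.3
[281.7 216.1]
[279.4  38.8]
[279.7  52.6]
```

View pics/w1.png

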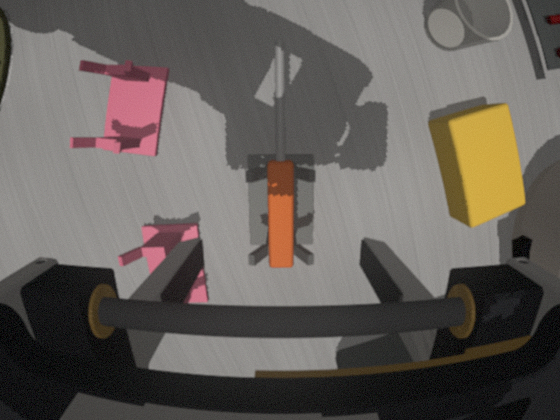

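The wrist view shows the orange handle at (281,214), with its rod ending near (279,46), between the open jaws. This agrees with the prediction to 2 px. The pink rests are off to the left.

```bash
python3 - <<'E'
from h import *
import pickle
c=pickle.load(open('cw1.pkl','rb'))
a=at(c,280.5,162,86,'wrist');b=at(c,281.5,267,86,'wrist'); e=at(c,279.5,46,77,'wrist')
print(a,b,(a+b)/2,np.hypot(*(a-b)[:2]),np.degrees(np.arctan2(*(a-b)[[1,0]])),e,np.degrees(np.arctan2(*(e-(a+b)/2)[[1,0]])))
go((*((a+b)/2)[:2],63),72)
E
```

```text
[ 431.4 -310.6   86. ] [ 404.  -398.5   86. ] [ 417.7  -354.55   86.  ] 92.07154826546578 72.68681075754002 [ 460.7 -216.4   77. ] 72.7109392155326
at [ 418.7 -353.5  180.4] yaw 72.3 rot [3.141e+00 1.000e-03 1.261e+00] gap 93.8 t 2.325 -> row [-0.0012 -0.0007  0.1174] 0.3
```

Hook pose is (418,-354) at yaw 72.6°, with a measured handle length of 92 mm (94 nominal). Now I'll descend and grip.

```bash
python3 -m handwheel '[[-0.001,-0.001,0.05,0],[-0.001,-0.001,0.09,0],[-0.001,-0.001,0.11,0],[-0.001,-0.001,0.117,0],[-0.001,-0.001,0.117,0]]' 
python3 -m handwheel '[[0,0,0,0],[0,0,0,0],[0,0,0,0],[0,0,0,0],[0,0,0,0]]' 1 45
python3 -m handwheel '[[0,0,0,0],[0,0,0,0],[0,0,0,0]]'
```

```text
clock: 2.95
eef_pos: [418.0, -354.0, 64.3]
eef_rot: [3.14, 0.002, 1.262]
wrist_force: [-0.4, 0.5, 0.2]
finger_gap: 94.2
clock: 3.58
eef_pos: [417.9, -354.0, 64.2]
eef_rot: [3.14, 0.002, 1.262]
wrist_force: [0.5, -0.2, 0.6]
finger_gap: 47.3
clock: 3.95
eef_pos: [418.0, -354.0, 64.2]
eef_rot: [3.14, 0.002, 1.262]
wrist_force: [-0.3, -0.4, -0.3]
finger_gap: 21.7
```

```bash
python3 -m handwheel '[[0,0,0,0],[0,0,-0.03,0],[0,0,-0.08,0],[0,0,-0.12,0],[0,0,-0.15,0]]' 
python3 -c "
from h import *
go((540,-40,215),90); go((587,70,215),90)"
```

```text
clock: 4.58
eef_pos: [417.9, -353.8, 216.0]
eef_rot: [3.139, 0.002, 1.262]
wrist_force: [0.2, 0.5, -1.9]
finger_gap: 21.7
at [ 417.9 -353.8  216. ] yaw 72.3 rot [3.139e+00 2.000e-03 1.262e+00] gap 21.7 t 4.575 -> row [3.36e-01 2.09e-02 3.00e-04] -17.7
at [ 417.9 -353.8  216. ] yaw 72.3 rot [3.139e+00 2.000e-03 1.262e+00] gap 21.7 t 4.575 -> row [0.4551 0.0323 0.    ] -17.7
```

```bash
python3 -m handwheel '[[0.055,0.003,0,0],[0.11,0.007,0,-5],[0.17,0.01,0,-10],[0.23,0.015,0,-15],[0.29,0.02,0,-18]]' | head -1
python3 -c "
from h import *
go((586,30,215),90)"
```

```text
clock: 5.2
at [525.5 -81.7 215.4] yaw 90.4 rot [3.140e+00 3.000e-03 1.578e+00] gap 22.0 t 5.2 -> row [0.1112 0.0613 0.0002] 0.4
```

```bash
python3 -m handwheel '[[0.04,0.025,0,0],[0.08,0.05,0.03,0],[0.111,0.061,0.08,0],[0.111,0.061,0.12,0],[0.111,0.061,0.12,0]]' 
python3 - <<'E'
from h import *
import pickle
c,im=snap('wrist','w2.png'); s=read_state(); pickle.dump(c,open('cw2.pkl','wb'))
c2,im2=snap('side','s2.png'); pickle.dump(c2,open('cs2.pkl','wb'))
m=np.hstack([im[:,100:500],cv2.resize(im2[90:300,150:350],(400,420),interpolation=cv2.INTER_CUBIC)])
cv2.imwrite('pics/m2.png',m[:,:,::-1])
go((587,84,91),90)
E
```

```text
clock: 5.82
eef_pos: [584.3, 29.6, 92.5]
eef_rot: [-3.137, 0.003, 1.579]
wrist_force: [0.3, 0.4, -0.3]
finger_gap: 21.5
at [586.4  29.1  96.6] yaw 90.4 rot [3.139e+00 3.000e-03 1.578e+00] gap 22.0 t 5.925 -> row [0.0549 0.001  0.0054] 0.4
```

View pics/m2.png

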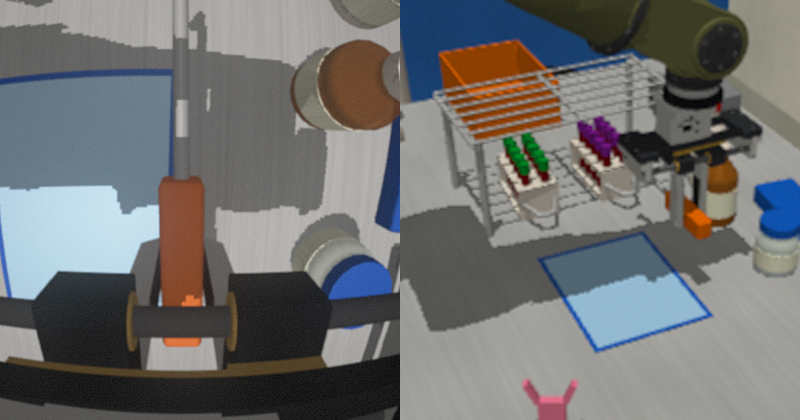

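The side view shows the racks still in place, with the hook held clear to the right. The wrist view shows the rod straight ahead at col 281. The loop is out of sight of the wrist camera, so I'll advance above it and check from the scene and side cameras.

```bash
python3 -m handwheel '[[0.02,0.002,0.002,0],[0.04,0.003,0.004,0],[0.053,0.003,0.005,0],[0.053,0.003,0.005,0],[0.053,0.003,0.005,0]]' 
python3 - <<'E'
from h import *
import pickle
c,im=snap('scene','s3.png'); c2,im2=snap('side','s3b.png'); c3,im3=snap('wrist','s3w.png')
f=lambda i:cv2.resize(i,(400,400),interpolation=cv2.INTER_CUBIC)
m=np.hstack([f(im[140:220,320:400]),f(im2[140:220,220:300])])
cv2.imwrite('pics/m3.png',m[:,:,::-1])
go((589,82,91),90)
for X in [(587,232,50),(587,232,100),(587,212,30),(587,234,30)]: print(px(c,X),px(c2,X,'side'),px(c3,X,'wrist'))
E
```

```text
clock: 6.55
eef_pos: [589.0, 82.0, 91.5]
eef_rot: [3.139, 0.003, 1.578]
wrist_force: [-0.2, -0.4, -1.8]
finger_gap: 21.8
at [589.   81.7  91.5] yaw 90.4 rot [3.139e+00 3.000e-03 1.577e+00] gap 21.3 t 6.7 -> row [ 0.0003 -0.      0.0005] 0.4
[352.7 189.9] [262.5 178.8] [279.9  13.2]
[354.9 177.2] [262.4 164.7] [279.8 -19. ]
[346.9 197.8] [265.3 187.3] [279.8  48.3]
[352.4 194.5] [262.2 184. ] [280.   20.2]
```

View pics/m3.png

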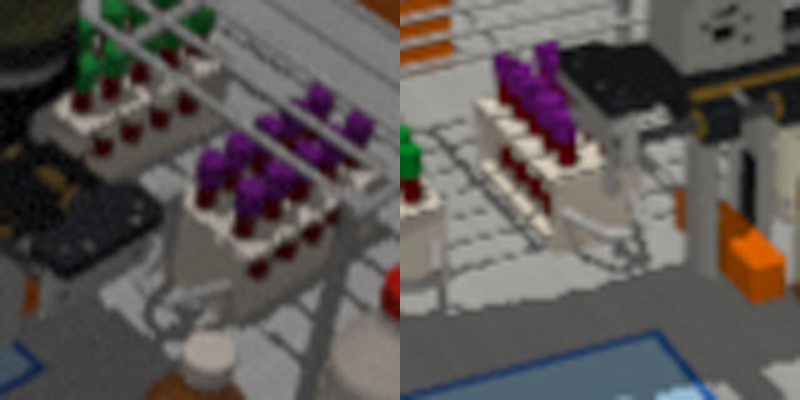

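```bash
python3 - <<'E'
from h import *
T=[]
for n,f,x0,y0 in [('scene','s3.png',336,176),('side','s3b.png',245,166)]:
    c=cams.get_calibration(n); im=cv2.imread('pics/'+f)[y0:y0+30,x0:x0+40]; im=cv2.convertScaleAbs(cv2.resize(im,(400,300),interpolation=cv2.INTER_CUBIC),alpha=1.4)
    ov=im.copy(); q=lambda X:tuple(int(v) for v in ((px(c,X,n)-[x0,y0])*10+5))
    cx,cy=587.5,314.5
    L=[(cx-25,cy-62,30),(cx,cy-102,30),(cx+25,cy-62,30)]
    for a,b in zip(L,L[1:]): cv2.line(ov,q(a),q(b),(0,255,0),1)
    cv2.line(ov,q((587,232,100)),q((587,232,50)),(0,0,255),1)
    cv2.line(ov,q((cx-32,cy-62,0)),q((cx+32,cy-62,0)),(255,255,0),1)
    T.append(np.vstack([im,ov]))
cv2.imwrite('pics/m4.png',np.hstack(T))
E
```

```text
(no output)
```

View pics/m4.png

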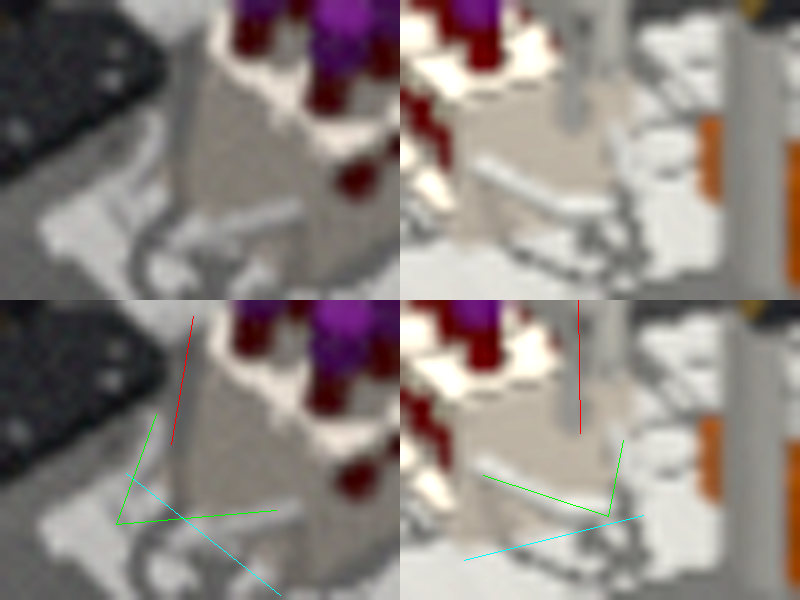

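The model overlay fits within about 1–2 px. The loop sits roughly 5 mm further in y than modelled, and the leg (side crop, (572,133)) is above the opening. I'll nudge +6 mm forward and +2 mm in x, then lower gently while checking force.

```bash
python3 -m handwheel '[[0.006,0.002,0,0],[0.006,0.002,0.005,0],[0.006,0.002,0.012,0],[0.006,0.002,0.019,0],[0.006,0.002,0.025,0]]'; python3 -m handwheel '[[0,0,0.004,0],[0,0,0.008,0],[0,0,0.012,0],[0,0,0.013,0],[0,0,0.013,0]]'
```

```text
clock: 7.32
eef_pos: [590.9, 87.5, 65.7]
eef_rot: [3.139, 0.003, 1.577]
wrist_force: [0.4, -0.1, -0.7]
finger_gap: 21.7
clock: 7.95
eef_pos: [591.0, 87.5, 52.8]
eef_rot: [3.139, 0.003, 1.577]
wrist_force: [-0.6, 0.7, -1.0]
finger_gap: 22.1
```

```bash
python3 -m handwheel '[[-0.006,0,0,0],[-0.012,0,0,0],[-0.018,0,0,0],[-0.024,0,0,0],[-0.03,0,0,0]]'; python3 -m handwheel '[[-0.008,0,0,0],[-0.016,0,0,0],[-0.024,0,0,0],[-0.032,0,0,0],[-0.04,0,0,0]]'
python3 - <<'E'
from h import *
c,im=snap('scene','s5.png'); c2,im2=snap('side','s5b.png')
f=lambda i:cv2.resize(i,(400,400),interpolation=cv2.INTER_CUBIC)
cv2.imwrite('pics/m5.png',np.hstack([f(im[130:240,290:400]),f(im2[130:240,190:300])])[:,:,::-1])
E
```

```text
clock: 8.57
eef_pos: [591.2, 57.1, 52.9]
eef_rot: [3.139, 0.003, 1.577]
wrist_force: [0.5, 2.2, -2.0]
finger_gap: 22.2
clock: 9.2
eef_pos: [591.4, 16.5, 53.0]
eef_rot: [3.139, 0.003, 1.577]
wrist_force: [-0.4, 1.8, -1.3]
finger_gap: 21.7
```

View pics/m5.png

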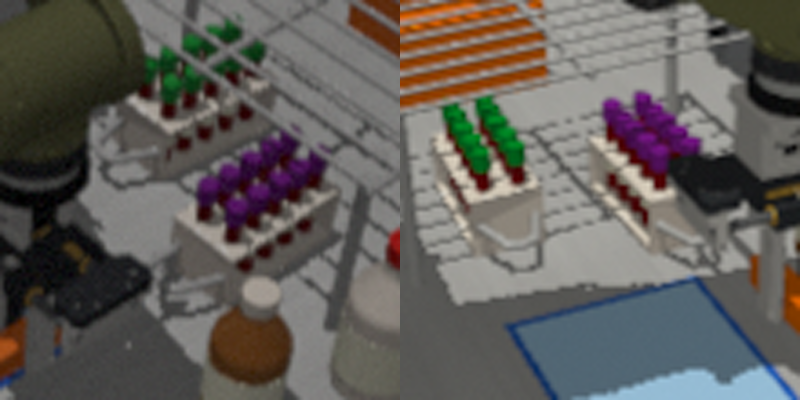

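The rack is trailing the hook with about 2 N of pull, upright, and has slid out about 55 mm; the green rack is unmoved. I'll keep dragging, curving toward the zone.

```bash
python3 -m handwheel '[[-0.010,-0.004,0,0],[-0.021,-0.010,0,0],[-0.032,-0.017,0,0],[-0.043,-0.024,0,0],[-0.055,-0.031,0,0]]'; python3 -m handwheel '[[-0.011,-0.006,0,0],[-0.022,-0.012,0,0],[-0.033,-0.018,0,0],[-0.044,-0.024,0,0],[-0.055,-0.029,0,0]]'; 
python3 - <<'E'
from h import *
go((495,-199,53))
c,im=snap('scene','s6.png'); c2,im2=snap('side','s6b.png')
f=lambda i:cv2.resize(i,(400,400),interpolation=cv2.INTER_CUBIC)
cv2.imwrite('pics/m6.png',np.hstack([f(im[130:270,230:370]),f(im2[130:270,190:330])])[:,:,::-1])
E
```

```text
clock: 9.93
eef_pos: [560.2, -39.9, 53.2]
eef_rot: [3.139, 0.003, 1.576]
wrist_force: [1.1, 2.4, -1.7]
finger_gap: 21.8
clock: 10.55
eef_pos: [531.2, -95.8, 53.4]
eef_rot: [3.139, 0.003, 1.576]
wrist_force: [1.0, 1.8, -1.6]
finger_gap: 21.6
at [531.2 -95.8  53.4] yaw 90.3 rot [3.139e+00 3.000e-03 1.576e+00] gap 21.6 t 10.55 -> row [-0.103  -0.0367  0.0006] 0
```

View pics/m6.png

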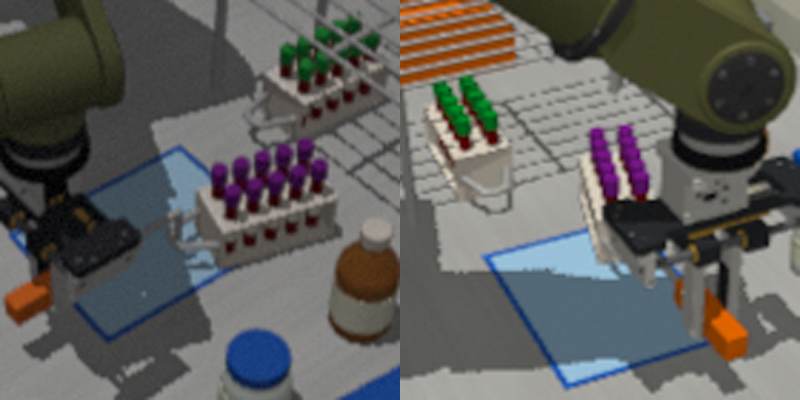

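```bash
python3 -m handwheel '[[-0.009,-0.006,0,0],[-0.019,-0.012,0,0],[-0.029,-0.018,0,0],[-0.04,-0.024,0,0],[-0.051,-0.029,0,0]]'; python3 -m handwheel '[[-0.011,-0.003,0,0],[-0.022,-0.005,0,0],[-0.033,-0.007,0,0],[-0.043,-0.008,0,0],[-0.052,-0.008,0,0]]'; 
python3 - <<'E'
from h import *
go((495,-199,53))
import pickle
P=[]
for n in ['scene','side']:
    c,im=snap(n,f's7{n}.png'); im=im.astype(float); r,g,b=im[...,0],im[...,1],im[...,2]
    M=((b>g*1.7)&(r>g*1.4)&(b>r)&(b>45)); M[300:]=0; M[:,400:]=0
    y,x=np.nonzero(M); Q=np.array([at(c,u,v,86,n)[:2] for u,v in zip(x,y)],np.float32)
    k=np.linalg.norm(Q-np.median(Q,0),axis=1)<90; Q=Q[k]
    print(n,len(Q),cv2.minAreaRect(Q),Q.mean(0))
E
```

```text
clock: 11.28
eef_pos: [502.0, -148.1, 53.5]
eef_rot: [3.139, 0.004, 1.575]
wrist_force: [1.3, 1.2, -1.6]
finger_gap: 21.8
clock: 11.9
eef_pos: [494.1, -200.8, 53.7]
eef_rot: [3.139, 0.004, 1.575]
wrist_force: [-0.2, 1.8, -1.8]
finger_gap: 21.5
at [ 494.1 -200.8   53.7] yaw 90.3 rot [3.139 0.004 1.575] gap 21.5 t 11.9 -> row [0.0018 0.0009 0.0007] 0
scene 336 ((520.3515014648438, 37.725318908691406), (111.44671630859375, 57.37660598754883), 74.98986053466797) [520.62823   36.722908]
side 302 ((516.3457641601562, 36.046531677246094), (126.42668151855469, 47.65590286254883), 75.62997436523438) [515.5236    34.333115]
```

The rack centre is (518,37), yaw about 75°. All corners are inside, with at least 14 mm margin by calculation. Next I'll unload the leg along the rack axis and lift it out.

```bash
python3 -m handwheel '[[0.004,0.001,0,0],[0.008,0.002,0,0],[0.012,0.003,0,0],[0.012,0.003,0,0],[0.012,0.003,-0.005,0]]'; python3 -m handwheel '[[0,0,-0.01,0],[0,0,-0.025,0],[0,0,-0.045,0],[0,0,-0.08,0],[0,0,-0.13,0]]'
python3 - <<'E'
from h import *
go((418,-353.9,184),72.3)
for n in ['scene','side']:
    c,im=snap(n,f's8{n}.png'); im=im.astype(float); r,g,b=im[...,0],im[...,1],im[...,2]
    M=((b>g*1.7)&(r>g*1.4)&(b>r)&(b>45)); M[300:]=0; M[:,400:]=0
    y,x=np.nonzero(M); Q=np.array([at(c,u,v,86,n)[:2] for u,v in zip(x,y)],np.float32)
    Q=Q[np.linalg.norm(Q-np.median(Q,0),axis=1)<90]
    print(n,len(Q),cv2.minAreaRect(Q),Q.mean(0))
a=cv2.imread('pics/s8scene.png');b=cv2.imread('pics/s8side.png')
f=lambda i:cv2.resize(i,(400,400),interpolation=cv2.INTER_CUBIC)
cv2.imwrite('pics/m8.png',np.hstack([f(a[130:270,200:340]),f(b[130:270,190:330])]))
E
```

```text
clock: 12.62
eef_pos: [497.0, -188.9, 58.7]
eef_rot: [3.14, 0.004, 1.575]
wrist_force: [0.1, -0.1, -0.7]
finger_gap: 21.9
clock: 13.25
eef_pos: [496.2, -188.2, 190.1]
eef_rot: [3.141, 0.003, 1.575]
wrist_force: [0.6, 0.4, -0.7]
finger_gap: 21.8
at [ 496.2 -188.2  190.1] yaw 90.2 rot [3.141e+00 3.000e-03 1.575e+00] gap 21.8 t 13.25 -> row [-0.1654 -0.0789  0.0066] 17.9
scene 347 ((519.3502807617188, 36.92481231689453), (109.87843322753906, 57.84648132324219), 76.23059844970703) [519.84094   34.863396]
side 296 ((516.4979248046875, 36.75004577636719), (124.94007873535156, 47.68813705444336), 75.5542984008789) [515.3001   34.77027]
```

View pics/m8.png

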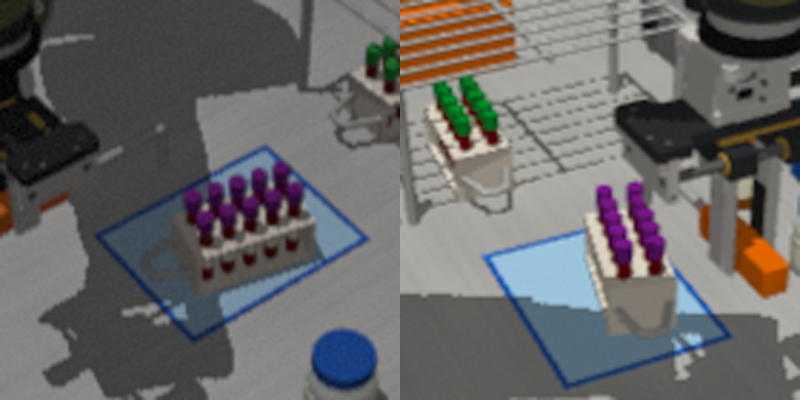

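The rack stands upright, fully inside the blue edge in both views, the hook is free, and the green rack is in place. Now I'll return the hook.

```bash
python3 -m handwheel '[[-0.03,-0.015,0,0],[-0.08,-0.04,0,9],[-0.13,-0.065,0,18],[-0.165,-0.079,0,18],[-0.165,-0.079,0,18]]' | head -2
python3 -m handwheel '[[0,0,0.01,0],[0,0,0.03,0],[0,0,0.045,0],[0,0,0.05,0],[0,0,0.05,0]]' | head -4
python3 - <<'E'
from h import *
go((418,-353.9,64.5),72.3)
E
```

```text
clock: 13.98
eef_pos: [418.9, -356.3, 195.4]
clock: 14.6
eef_pos: [419.6, -356.4, 145.3]
eef_rot: [3.13, 0.004, 1.258]
wrist_force: [0.9, 0.5, -1.1]
at [ 419.6 -356.4  145.3] yaw 72.1 rot [3.13  0.004 1.258] gap 21.2 t 14.6 -> row [ 0.0022 -0.0032  0.0808] -0.2
```

```bash
python3 -m handwheel '[[0.002,-0.003,0.01,0],[0.002,-0.003,0.025,0],[0.002,-0.003,0.033,0],[0.002,-0.003,0.033,0],[0.002,-0.003,0.033,0]]' | head -4
python3 - <<'E'
from h import *
go((418,-353.9,64.5),72.3)
c,a=snap('wrist','w9.png'); c2,b=snap('side','w9s.png')
f=lambda i:cv2.resize(i,(400,400),interpolation=cv2.INTER_CUBIC)
cv2.imwrite('pics/m9.png',np.hstack([f(a[0:340,110:450]),f(b[250:380,250:380])])[:,:,::-1])
E
```

```text
clock: 15.22
eef_pos: [417.8, -354.0, 112.5]
eef_rot: [3.13, 0.004, 1.258]
wrist_force: [-0.4, -0.2, -1.5]
at [ 417.8 -354.   112.5] yaw 72.1 rot [3.13  0.004 1.258] gap 21.9 t 15.225 -> row [ 0.0004 -0.0004  0.048 ] -0.2
```

View pics/m9.png

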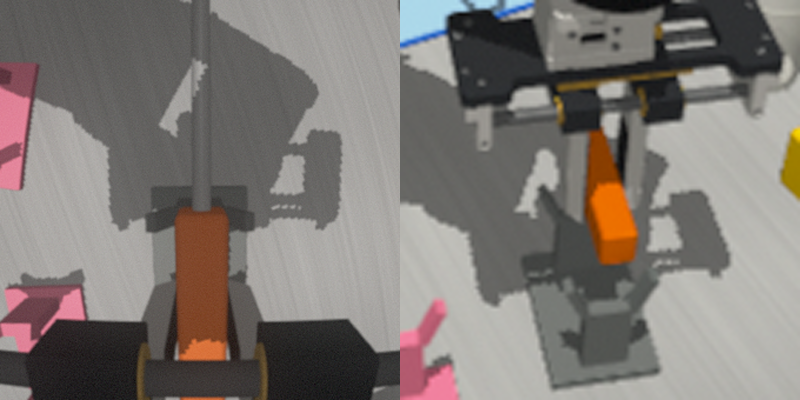

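The hook is straight in the grip and centred over the rest, with fork mouths to either side of the handle. I'll lower it, watching the force.

```bash
python3 -m handwheel '[[0,0,0.012,0],[0,0,0.024,0],[0,0,0.034,0],[0,0,0.042,0],[0,0,0.047,0]]'; python3 -m handwheel '[[0,0,0.0005,0],[0,0,0.0005,0],[0,0,0.0005,0]]'
```

```text
clock: 15.95
eef_pos: [418.3, -354.3, 65.1]
eef_rot: [3.13, 0.004, 1.258]
wrist_force: [0.5, 0.1, -1.0]
finger_gap: 21.8
clock: 16.32
eef_pos: [418.4, -354.4, 64.9]
eef_rot: [3.129, 0.005, 1.258]
wrist_force: [0.2, 0.6, -1.5]
finger_gap: 21.6
```

```bash
python3 -m handwheel '[[0,0,0.001,0],[0,0,0.001,0],[0,0,0.001,0]]'|sed -n 2,4p; python3 -m handwheel '[[0,0,0,0],[0,0,0,0],[0,0,0,0],[0,0,0,0],[0,0,0,0]]' 0; python3 -m handwheel '[[0,0,0,0],[0,0,0,0],[0,0,0,0]]'; python3 -m handwheel '[[0,0,-0.01,0],[0,0,-0.03,0],[0,0,-0.06,0],[0,0,-0.09,0],[0,0,-0.116,0]]'
python3 - <<'E'
from h import *
import pickle
c,a=snap('wrist','w10.png'); pickle.dump(c,open('cw10.pkl','wb')); c1,s=snap('scene','w10s.png'); c2,b=snap('side','w10b.png')
r=lambda i,w,h:cv2.resize(i,(w,h),interpolation=cv2.INTER_CUBIC)
cv2.imwrite('pics/m10.png',np.hstack([r(a[0:300,205:355],300,600),np.vstack([r(s[215:290,110:210],400,300),r(b[270:378,265:409],400,300)])])[:,:,::-1])
E
```

```text
eef_pos: [418.5, -354.6, 64.3]
eef_rot: [3.129, 0.005, 1.258]
wrist_force: [-1.7, 1.4, 5.5]
clock: 17.32
eef_pos: [418.5, -354.5, 64.2]
eef_rot: [3.129, 0.005, 1.258]
wrist_force: [-0.3, 0.5, -0.3]
finger_gap: 68.2
clock: 17.7
eef_pos: [418.5, -354.6, 64.2]
eef_rot: [3.129, 0.005, 1.258]
wrist_force: [0.3, -0.5, 0.6]
finger_gap: 93.8
clock: 18.32
eef_pos: [417.3, -353.6, 182.2]
eef_rot: [3.128, 0.005, 1.258]
wrist_force: [-0.2, 0.2, 0.4]
finger_gap: 94.0
```

View pics/m10.png

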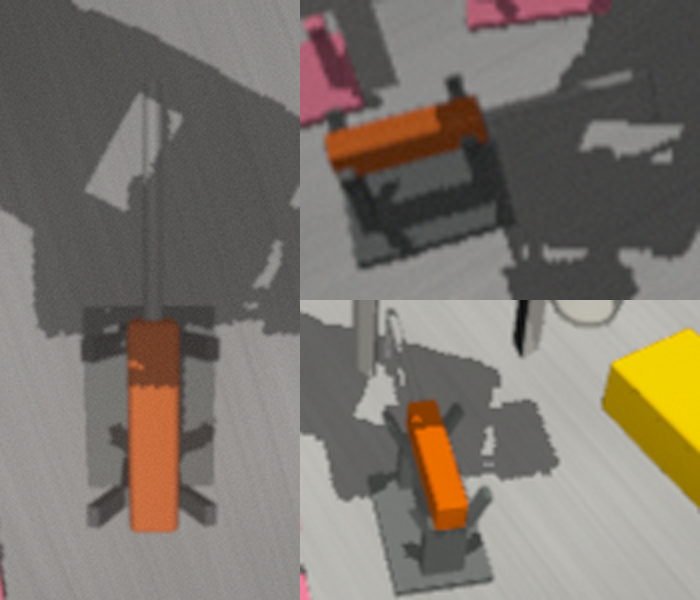

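The hook lies level in both forks, leg out at the +x side, at the same pixels as in the first picture (scene crop handle at 27–187 now, 27–185 then). The gripper is open and clear above it. Handing in.

```bash
python3 -c "
from h import *
s=read_state();print(s['clock'],s['wrist_force'].round(1))
print(manip.sign_off())"
```

```text
18.475 [-0.2  0.3 -0. ]
the job is handed in; nothing more can be done
None
```

The job is done and handed in at 18.5 s. I took the hook from its grey rest, caught the purple rack's loop and dragged the rack into the blue-edged zone. I then laid the hook back in its rest and let go.

**Rack:** After I unhooked it, both cameras put its centre at about (518, 36) mm, turned about 13° from the zone's axis. It stands upright with all four corners inside the zone, about 14 mm clear of the nearest edge. I did not measure it again after the hook went back.

**Hook:** It lies in both forks at the same pixels as at the start, to about 1 px, with the down leg at the +x side. The gripper is open about 110 mm above its grasping height, and the wrist force reads about zero.

**Other things:** The green rack was in place in both views after the drag. Pull forces stayed at 1–3 N, and the highest reading was about 6 N, when the hook was set down. I saw no sign of the bystanders moving but did not measure them separately.

**Disagreement:** My first estimate of the loop's position was about 5 mm off in y compared with the close-up overlay. I corrected for that before lowering the leg. No check failed.

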